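Set out the tea things: infuser, pot lid and three cups

TASK

Get the tea things ready: hang the infuser in the teapot so that its flange sits flat on the pot's rim, put the pot's lid onto the infuser's collar with its plug inside, and stand each cup upright in the middle of the saucer of its own colour. Set the pieces down rather than dropping them, and tip none of them over.

Things in the scene. Friction and masses are not known exactly. Their poses are not given: they have to be found in the camera images.
- teapot: dark slate-grey squat teapot without its lid, fixed: 108 mm across at 40 mm height, rim at 88 mm height, round mouth 64 mm inside and 74 mm outside. Origin under the mouth's centre at worktop level, z up; handle to its +y (out to 94 mm from the axis, up to 82 mm high), spout to its -y (out to 100 mm, up to 86 mm high). Wall cabinets hang above the back, from x 0.56 m and z 0.46 m on
- infuser: loose tea infuser, 0.1 kg, standing upright: tapered steel basket (42 mm across at its foot, 57 under the flange), steel flange 72 mm across from 46 to 50 mm height, black upright collar above it to take it by, 56 mm outside, 48 inside, from 50 to 66 mm. Origin: centre of the foot, z up. Hung in the teapot, the flange rests on the pot's rim: origin 42 mm above the pot's
- pot_lid: teapot's lid, loose, 0.08 kg, level on its plug: slate-grey disc 62 mm across from 10 to 16 mm height, 18 at the dome; tapered plug below (32 mm across at the foot, 41 under the disc); light wooden knob on top, 20 mm across, from 18 to 38 mm. Origin: centre of the plug's foot, z up. Seated, the plug is in the infuser's collar, the disc on its top: origin 56 mm above the infuser's
- cup_yellow: mustard-yellow cup, empty, loose, about 0.14 kg: 60 mm high, 62 mm across outside with straight walls from 30 mm height up, wall 3.5 mm, foot 38 mm across. Origin: centre of its foot, z up; its handle points to its own -x, out to 55 mm from the axis. Take it across the walls, square to the handle.
- cup_blue: blue cup, empty, loose, about 0.14 kg: 60 mm high, 62 mm across outside with straight walls from 30 mm height up, wall 3.5 mm, foot 38 mm across. Origin: centre of its foot, z up; its handle points to its own -x, out to 55 mm from the axis. Take it across the walls, square to the handle.
- cup_red: brick-red cup, empty, loose, about 0.14 kg: 60 mm high, 62 mm across outside with straight walls from 30 mm height up, wall 3.5 mm, foot 38 mm across. Origin: centre of its foot, z up; its handle points to its own -x, out to 55 mm from the axis. Take it across the walls, square to the handle.
- saucer_yellow: mustard-yellow saucer, 108 mm across, rim 16 mm high, flat floor 66 mm across at 6 mm height, on which a cup stands. Origin: centre of its underside at worktop level, z up. Fixed: it does not move when touched.
- saucer_blue: blue saucer, 108 mm across, rim 16 mm high, flat floor 66 mm across at 6 mm height, on which a cup stands. Origin: centre of its underside at worktop level, z up. Fixed: it does not move when touched.
- saucer_red: brick-red saucer, 108 mm across, rim 16 mm high, flat floor 66 mm across at 6 mm height, on which a cup stands. Origin: centre of its underside at worktop level, z up. Fixed: it does not move when touched.
Mind the look-alikes: they are no part of the job. There is more than one size of the saucer_blue; the one meant has the size given above.

How it is judged:
At the end, for the whole second after the job is handed in: Infuser in the teapot, lid on the infuser: each centred within 6 mm, fully down within 4 mm, tilt under 0.07 and 0.08 rad. Each cup on the floor of the saucer of its own colour, within 12 mm of the centre and 3 mm in height, tilt under 0.08 rad. All at rest (horizontal distance between infuser and teapot below 0.006 m and z of infuser in the frame of teapot between 0.038 and 0.046 m and angle between infuser's own z axis and vertical below 0.07 rad and linear speed of each of infuser, pot_lid, cup_yellow, cup_blue, cup_red below 0.02 m/s and angular speed of each of infuser, pot_lid, cup_yellow, cup_blue, cup_red below 0.2 rad/s and horizontal distance between pot_lid and infuser below 0.006 m and z of pot_lid in the frame of infuser between 0.052 and 0.06 m and angle between each of pot_lid, cup_yellow, cup_blue, cup_red's own z axis and vertical below 0.08 rad and horizontal distance between cup_yellow and saucer_yellow below 0.012 m and z of cup_yellow in the frame of saucer_yellow between 0.003 and 0.009 m and horizontal distance between cup_blue and saucer_blue below 0.012 m and z of cup_blue in the frame of saucer_blue between 0.003 and 0.009 m and horizontal distance between cup_red and saucer_red below 0.012 m and z of cup_red in the frame of saucer_red between 0.003 and 0.009 m); the robot touches nothing.
It fails at once if a cup, the lid or the infuser is tipped over (leans more than 0.9 rad) (angle between any of infuser, pot_lid, cup_yellow, cup_blue, cup_red's own z axis and vertical above 0.9 rad).
It fails at once if a cup, the lid or the infuser is dropped (falls free, touching nothing, at more than 0.7 m/s, as after some 25 mm) ((linear speed of infuser above 0.7 m/s and contact force between infuser and anything else below 0.02 N) or (linear speed of pot_lid above 0.7 m/s and contact force between pot_lid and anything else below 0.02 N) or (linear speed of cup_yellow above 0.7 m/s and contact force between cup_yellow and anything else below 0.02 N) or (linear speed of cup_blue above 0.7 m/s and contact force between cup_blue and anything else below 0.02 N) or (linear speed of cup_red above 0.7 m/s and contact force between cup_red and anything else below 0.02 N)).
It also fails if it takes over 125 s, if anything falls off the work surface, if the arm or the gripper's body presses on something with over 40 N, if the wrist force passes 120 N, or if a joint passes its speed limit or range.

ROBOT

A 6-joint arm with a two-finger parallel gripper is mounted at the origin on a cart in front of the work surface, level with it; the furniture and walls round the work are solid. World frame = base frame: x ahead of the robot, y to its left, z up, the work surface at z = 0. Lengths are in m, angles in rad, forces in N, time in s.
With the tool pointing down it reaches from about 0.35 to 0.925 m from the base axis. Payload 6.4 kg.
Tool frame: the origin (TCP) lies at the very end of the fingers, on their centre line; the grasp point (between the pads) lies 19 mm behind it; z points along the fingers, y is the line along which they close (so a half turn about z gives the same grasp; the last joint's range is limited). The gripper opens to 94 mm and grips with 3 to 60 N. Pads are 16 mm wide; open, the fingers measure 119 mm over their backs; the gripper's body (75 mm by 177 mm) begins 78 mm behind the grasp point.
Start: joints at [1.086, 0.245, 1.558, -0, 1.339, -0.174], TCP at [0.199, 0.619, 0.205] pointing down, gripper open.
Joint ranges: [-3.13, 3.13], [-1.02, 2.26], [0.13, 2.54], [-0.95, 4.09], [0.21, 2.88], [-2.74, 2.74]. Speed limits (rad/s): [2.57, 2.57, 3.14, 3.14, 3.14, 3.14].

INTERFACE

Orientations are given as a unit quaternion [w, x, y, z].
In Python, from plant import status, viewer, ticket, spotter gives the robot as it stands.
- The arm moves only by the shell command python3 -m crank 'ROWS'. ROWS is JSON, a list that holds one entry, the list of rows, each a list of 5 numbers: the opening, from -1 (shut) to 1 (fully open), then the shift along the tool's x, y, z in cm, then the turn about the tool's z in rad. A call has 1 to 10 rows; each row shifts and turns the commanded pose from where the row before left it, along the tool's axes as they then stand; what a row does not reach is not made up. A row lasts 1/12 s, in which the tool goes at most 41.7 mm and 7.16 degrees, less where a joint would pass 70% of its speed; a pose out of reach is approached as far as the arm can. A call is refused whole if a number of a shift passes 4.17 or a number of a turn 0.125, either way. A call with a gripper value outside its range is refused whole. The fingers move at their own pace and stop on an object; the grip force is fixed at half the most. Time passes only in rows, so rows that do not move let the fingers close. It gives the time, the measured TCP pose, the force, the opening and the grip force at its end, in the units of the state.
- status.state(): the state, without advancing time (a new reading comes with each control period).
- viewer.get_image(name): name is "side" or "top" or "wrist"; returns a dict with "img" (384x512x3 uint8, red, green, blue), "z_map" (384x512 float32, m along the optical axis (not along the pixel's ray), 0 where there is no reading), "K" (3x3 intrinsics, pixels), "position" and "rotation" of the camera in the world; the wrist camera has in their place "hand_eye" (4x4, takes a point from camera to tool coordinates, whose origin is the TCP and whose axes are the flange's). Camera axes: x right, y down, z forward; pixel columns grow to the right and rows downward; lengths in m; the calibration is good to about 2 mm. A picture is of the moment at which its call begins: read the wrist's pose just before it.
- ticket.close_job(): hands the job in; it is judged then, once.
Trained networks look in the newest picture that a camera, given by its name, has taken for a name from the list of things; names that differ only in an ending like _2 or _b are one class to them, and where a whole thing is asked for, a point or a joint stands for the part that bears it (a point fixed in the world has none). Each returns a list of dicts, best first, with "confidence" (0 to 1); they miss things now and then, are a little off and sometimes report something else, mostly with a low value. They report only what shows in the picture. A call takes as long as a camera call. They do not tell look-alikes from the thing itself.
- spotter.look_for(camera, thing): "xyz" ([x, y, z] in m, in the coordinates of the camera as it stood for that picture, good to about 4 mm: the middle of the surface that is visible of it).
- spotter.place_of(camera, thing): "xyz" ([x, y, z] in m, in the coordinates of the camera as it stood for that picture, good to about 4 mm: a listed point, or the origin of a listed thing).
The state is a dict: "time_s": time; "joints": joint angles; "qvel": joint speeds; "effort": joint torques, N m; "ee_pos": TCP position; "tool_rot": TCP orientation; "contact_force": force on the tool from outside, world axes, zero at the start; "ft_torque": the same for the moment, N m; "width": opening from 0.0 (shut) to 1.0 (fully open); "grasp_force": force on a finger pad.
Only numpy, scipy, OpenCV 4.12 (cv2) and the standard library are available. Lean on these libraries where they do the work, as an engineer would, in place of code of your own. Each camera call takes 0.05 s, during which the arm holds its last target. There are 200 camera calls.

## Working session

There is one attempt and no reset: what is moved stays moved. The work goes in short steps, Python scripts to look and compute and a shell command to move; the robot and the scene stay as the last step left them, time stands still between calls to the robot, and variables do not carry over. Pictures are saved under pics/ and viewed, at most 14 in all, crops included, and the job is handed in when it is done.

```bash
ls; mkdir -p pics; cat > h.py <<'E'
import numpy as np, cv2
from scipy.spatial.transform import Rotation as R
from plant import status, viewer, ticket, spotter
def q2R(q): return R.from_quat([q[1],q[2],q[3],q[0]]).as_matrix()
def cam(name):
    s=status.state(); d=viewer.get_image(name)
    if name=='wrist':
        T=np.eye(4);T[:3,:3]=q2R(s['tool_rot']);T[:3,3]=s['ee_pos'];T=T@np.array(d['hand_eye'])
    else:
        T=np.eye(4); r=np.array(d['rotation']); T[:3,:3]=r if r.shape==(3,3) else q2R(r); T[:3,3]=d['position']
    return d,T
def cloud(d,T):
    K=np.array(d['K']);z=d['z_map'];v,u=np.indices(z.shape)
    P=np.stack([(u-K[0,2])/K[0,0]*z,(v-K[1,2])/K[1,1]*z,z],-1)
    W=P@T[:3,:3].T+T[:3,3]; W[z==0]=np.nan
    return W
def px(d,T,p):
    c=T[:3,:3].T@(np.array(p)-T[:3,3]);q=np.array(d['K'])@c;return q[:2]/q[2]
def save(n,img): cv2.imwrite('pics/'+n,cv2.cvtColor(img,cv2.COLOR_RGB2BGR))
E
python3 - <<'E'
from h import *
s=status.state();print(s)
names="teapot infuser pot_lid cup_yellow cup_blue cup_red saucer_yellow saucer_blue saucer_red".split()
for c in ['top','side']:
    d,T=cam(c);save(c+'0.png',d['img']);print(c,T.round(3).tolist(),np.array(d['K']).tolist())
    for n in names:
        for r in spotter.place_of(c,n)[:4]:
            p=T[:3,:3]@np.array(r['xyz'])+T[:3,3]
            print(n,r['confidence'],p.round(3),px(d,T,p).round())
E
```

```text
pics
{'time_s': 0.0, 'joints': array([ 1.08589869e+00,  2.45804186e-01,  1.55897943e+00, -4.78890813e-05,
        1.33873985e+00, -1.74118840e-01]), 'qvel': array([ 0.00083754, -0.00061911, -0.00037411,  0.0006661 ,  0.00104523,
        0.00010648]), 'effort': array([ 5.11015278e-04, -4.15825832e+01, -3.14609671e+01,  6.86140708e-02,
        3.29729856e-02, -1.16889091e-04]), 'ee_pos': array([0.19850344, 0.61831461, 0.2043703 ]), 'tool_rot': array([-2.90339754e-04,  1.54759281e-01,  9.87951736e-01, -9.21006831e-04]), 'contact_force': array([-0.89425543,  0.64109211, -0.63213304]), 'ft_torque': array([-0.01053209,  0.01311614, -0.02107919]), 'grasp_force': 0.0, 'width': 0.9984728034083317}
top [[-0.002, -0.988, 0.153, 0.235], [-1.0, 0.005, 0.02, -0.039], [-0.021, -0.153, -0.988, 1.384], [0.0, 0.0, 0.0, 1.0]] [[438.1960398469842, 0.0, 254.49420079192123], [0.0, 438.1960398469842, 191.7966464756871], [0.0, 0.0, 1.0]]
teapot 0.84 [0.489 0.307 0.002] [156. 180.]
infuser 0.65 [ 0.388 -0.34  -0.   ] [359. 210.]
pot_lid 0.63 [0.403 0.383 0.003] [131. 207.]
cup_yellow 0.6 [ 0.423 -0.038  0.00
[... 395 characters left out ...]
-0.775, -0.632, 0.997], [0.0, 0.0, 0.0, 1.0]] [[467.9945250451061, 0.0, 252.91873000561608], [0.0, 467.9945250451061, 194.03937088431843], [0.0, 0.0, 1.0]]
teapot 0.64 [0.487 0.312 0.005] [159. 174.]
infuser 0.91 [ 0.386 -0.339  0.002] [342. 217.]
pot_lid 0.55 [0.402 0.38  0.006] [132. 186.]
cup_yellow 0.54 [ 0.424 -0.034 -0.002] [250. 198.]
cup_blue 0.69 [ 0.418 -0.133 -0.   ] [279. 203.]
cup_red 0.59 [ 0.386  0.21  -0.   ] [177. 196.]
saucer_yellow 0.77 [ 0.497  0.087 -0.002] [221. 181.]
saucer_blue 0.92 [ 0.504 -0.45   0.002] [378. 198.]
saucer_blue 0.88 [ 0.359 -0.457  0.005] [380. 227.]
saucer_red 0.59 [ 0.489 -0.267 -0.004] [322. 195.]
saucer_red 0.44 [ 0.503 -0.45   0.004] [378. 197.]
```

```bash
python3 - <<'E'
from h import *
d,T=cam('top');im=d['img'];save('topcrop.png',cv2.resize(im[130:260,90:440],None,fx=2.28,fy=2.28,interpolation=cv2.INTER_CUBIC))
d2,T2=cam('side');save('sidecrop.png',cv2.resize(d2['img'][130:270,90:440],None,fx=2.28,fy=2.28,interpolation=cv2.INTER_CUBIC))
W=cloud(d,T);save_=0
# saucer size: colour mask blue
hsv=cv2.cvtColor(im,cv2.COLOR_RGB2HSV)
for lo,hi,n in [((95,90,40),(130,255,255),'blue'),((18,110,60),(32,255,255),'yel'),((0,110,40),(9,255,255),'red')]:
    m=cv2.inRange(hsv,lo,hi);k,l,st,c=cv2.connectedComponentsWithStats(m)
    for i in range(1,k):
        if st[i,4]>40:
            p=W[l==i];print(n,st[i],np.nanpercentile(p,2,axis=0).round(3),np.nanpercentile(p,98,axis=0).round(3))
E
```

```text
blue [377 158  33  32 849] [ 0.457 -0.497  0.001] [ 0.55  -0.402  0.019]
blue [285 190  19  24 307] [ 0.384 -0.16   0.005] [ 0.447 -0.108  0.062]
blue [385 208  25  24 477] [ 0.325 -0.489 -0.001] [ 0.391 -0.421  0.014]
yel [ 50  90  15  13 134] [0.724 0.583 0.083] [0.754 0.62  0.106]
yel [208 161  33  33 829] [0.45  0.041 0.001] [0.544 0.134 0.019]
yel [252 188  20  26 320] [ 0.387 -0.06   0.005] [ 0.453 -0.007  0.061]
yel [108 211   4  24  65] [ 0.316  0.443 -0.002] [0.388 0.457 0.007]
yel [ 85 213  17  12 102] [0.347 0.475 0.004] [0.382 0.525 0.015]
yel [ 48 216   4  24  81] [ 0.301  0.634 -0.001] [0.372 0.649 0.008]
red [318 163  33  33 856] [ 0.439 -0.31   0.002] [ 0.533 -0.216  0.019]
red [  0 164  20   9  43] [0.518 0.753 0.001] [0.541 0.816 0.015]
red [173 202  20  25 324] [0.344 0.181 0.005] [0.412 0.237 0.063]
```

View pics/topcrop.png

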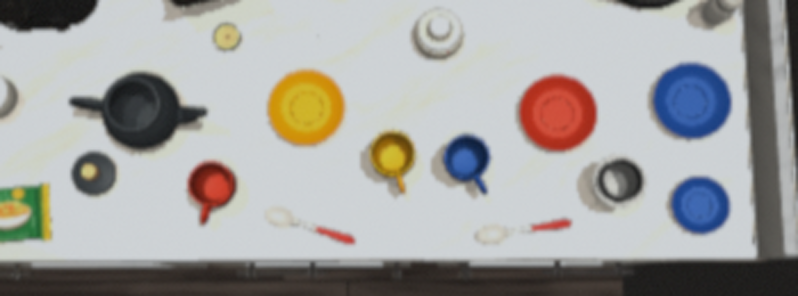

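View pics/sidecrop.png

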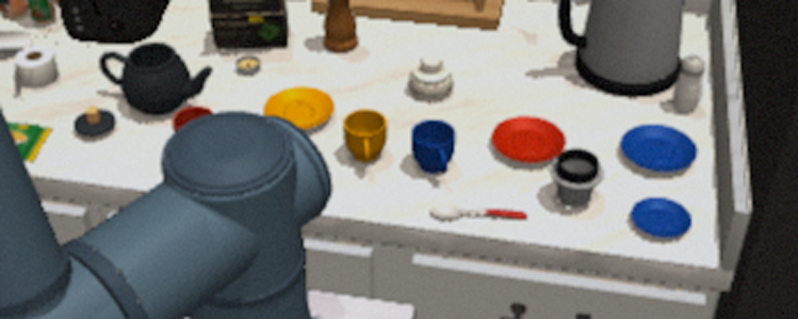

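The picture shows red, yellow and blue cups (topcrop px (212,185), (392,155), (466,158)), the saucers, the teapot at (140,110), the lid at (93,173) and the infuser at (618,180). There are two blue saucers, at (692,100) and (700,205). The back one is 33 px wide in the raw image, like the other two 108 mm saucers. The front one is 24 px (about 80 mm), so it's the look-alike.

```bash
cat >> h.py <<'E'
from scipy.optimize import least_squares
def circ(P):
    f=lambda a:np.hypot(P[:,0]-a[0],P[:,1]-a[1])-a[2]
    return least_squares(f,[*np.median(P,axis=0)[:2],.03],loss='soft_l1',f_scale=.002).x
E
python3 - <<'E'
from h import *
Ws=[]
for i in range(4):
    d,T=cam('top');Ws.append(cloud(d,T))
W=np.nanmedian(Ws,axis=0)
def near(c,r,z0,z1):
    m=(np.hypot(W[...,0]-c[0],W[...,1]-c[1])<r)&(W[...,2]>z0)&(W[...,2]<z1);return W[m]
for n,c in dict(red=(.386,.209),yel=(.423,-.036),blue=(.42,-.132)).items():
    P=near(c,.045,.053,.07);a=circ(P)
    H=near(a,.065,.015,.06);r=np.hypot(*(H-[*a[:2],0])[:,:2].T);H=H[r>.038]
    h=H.mean(0)[:2]-a[:2];print(n,len(P),a.round(4),len(H),'handle dir',np.arctan2(h[1],h[0]).round(2))
for n,c in dict(red=(.486,-.266),yel=(.497,.086),blue=(.5035,-.45),small=(.36,-.455)).items():
    P=near(c,.065,.011,.03);print('saucer',n,len(P),circ(P).round(4))
P=near((.488,.309),.045,.08,.1);print('pot',circ(P),len(P))
H=near((.488,.309),.11,.03,.1);b=H[np.hypot(H[:,0]-.488,H[:,1]-.309)>.06];print('spout/handle',b[b[:,1]>.309].mean(0),b[b[:,1]<.309].mean(0))
P=near((.387,-.34),.045,.06,.075);print('inf',circ(P),len(P))
P=near((.403,.382),.04,.012,.024);print('lid',circ(P),len(P));P=near((.403,.382),.02,.03,.05);print('knob',P.mean(0))
# tall stuff near right edge
for y in np.arange(-.6,-.48,.02):
    m=(abs(W[...,1]-y)<.01)&(W[...,0]>.3)&(W[...,0]<.65);print(round(y,2),m.sum(),np.nanpercentile(W[m][:,2],[5,50,95]).round(3) if m.sum() else '')
m=(W[...,2]>.1)&(W[...,0]>.3)&(W[...,0]<.75)&(abs(W[...,1])<.55)
k,l,st,cc=cv2.connectedComponentsWithStats(m.astype(np.uint8))
for i in range(1,k):
    if st[i,4]>8:p=W[l==i];print('tall',p.min(0).round(2),p.max(0).round(2))
E
```

```text
red 96 [0.385  0.2093 0.0297] 18 handle dir 2.91
yel 87 [ 0.4246 -0.0342  0.0296] 15 handle dir -2.87
blue 79 [ 0.4191 -0.1341  0.0296] 18 handle dir -2.67
saucer red 319 [ 0.4873 -0.264   0.0489]
saucer yel 334 [0.4976 0.0861 0.0485]
saucer blue 326 [ 0.5037 -0.4494  0.0488]
saucer small 70 [ 0.3587 -0.4547  0.0374]
pot [0.48821729 0.31007372 0.03522468] 186
spout/handle [0.4720817  0.38305552 0.05854318] [0.47841376 0.23361142 0.06824567]
inf [ 0.38766563 -0.33666653  0.02587555] 92
lid [0.40637151 0.38180333 0.02318463] 263
knob [0.40546669 0.38011051 0.03793006]
-0.6 0 
-0.58 0 
-0.56 2488 [0.13  0.337 0.483]
-0.54 9718 [0.062 0.311 0.484]
-0.52 1280 [-0.002  0.004  0.1  ]
-0.5 896 [-0.002  0.002  0.59 ]
tall [ 0.3  -0.55  0.1 ] [0.75 0.54 0.83]
tall [0.68 0.05 0.1 ] [0.72 0.09 0.17]
tall [0.7  0.18 0.1 ] [0.73 0.28 0.12]
tall [0.63 0.16 0.1 ] [0.66 0.27 0.13]
```

```bash
cat >> h.py <<'E'
def plan(x,y,z,a,p=None,a0=None):
    s=status.state();p=s['ee_pos'] if p is None else p;M=q2R(s['tool_rot'])
    a0=np.arctan2(M[1,1],M[0,1]) if a0 is None else a0
    da=(a-a0+np.pi/2)%np.pi-np.pi/2; a=a0+da
    d=np.array([x,y,z])-p
    sh=[-np.sin(a)*d[0]+np.cos(a)*d[1],np.cos(a)*d[0]+np.sin(a)*d[1],-d[2]]
    print('turn',round(-da,3),'shift cm',np.round(np.array(sh)*100,2),'a0',round(a0,3),'j6',s['joints'][5].round(2),'tilt',np.round(M[2],3),'p',np.round(s['ee_pos'],4),'t',s['time_s'])
E
python3 -c "
from h import *
plan(.385,.2093,.14,1.34)"
```

```text
turn -0.08 shift cm [-27.5  -35.61   6.54] a0 1.26 j6 -0.17 tilt [-0. -0. -1.] p [0.1988 0.6189 0.2054] t 1.3
```

```bash
python3 -m crank '[[[1,0,0,0,-0.08],[1,-2,-2.6,0.5,0],[1,-2,-2.6,0.5,0],[1,-2,-2.6,0.5,0],[1,-2,-2.6,0.5,0],[1,-2,-2.6,0.5,0],[1,-2,-2.6,0.5,0],[1,-2,-2.6,0.5,0],[1,-2,-2.6,0.5,0],[1,-2,-2.6,0.5,0]]]'
python3 -m crank '[[[1,-2,-2.6,0.5,0],[1,-2,-2.6,0.5,0],[1,-2,-2.6,0.5,0],[1,-2,-2.6,0.5,0],[1,-1.5,-1.8,0,0],[1,0,0,0,0],[1,0,0,0,0]]]'
python3 - <<'E'
from h import *
plan(.385,.2093,.06,1.34)
d,T=cam('wrist');save('w1.png',d['img']);W=cloud(d,T)
hsv=cv2.cvtColor(d['img'],cv2.COLOR_RGB2HSV)
m=(np.hypot(W[...,0]-.385,W[...,1]-.209)<.07)&(W[...,2]>.055)&(W[...,2]<.066);m[:]&=(hsv[...,1]>110)
P=W[m];print(len(P),circ(P) if len(P) else '')
E
```

```text
time_s: 2.13
ee_pos: [0.3209, 0.3485, 0.1604]
tool_rot: [0.0, 0.115, 0.993, 0.0]
contact_force: [0.3, -0.5, 0.8]
width: 0.999
grasp_force: 0.0
time_s: 2.72
ee_pos: [0.3855, 0.2089, 0.1407]
tool_rot: [0.0, 0.116, 0.993, 0.0]
contact_force: [-0.3, -0.0, -0.4]
width: 1.005
grasp_force: 0.0
turn -0.003 shift cm [0.05 0.03 8.07] a0 1.337 j6 -1.1 tilt [-0.  0. -1.] p [0.3855 0.2089 0.1407] t 2.7167
475 [0.38438063 0.21101496 0.0288832 ]
```

View pics/w1.png

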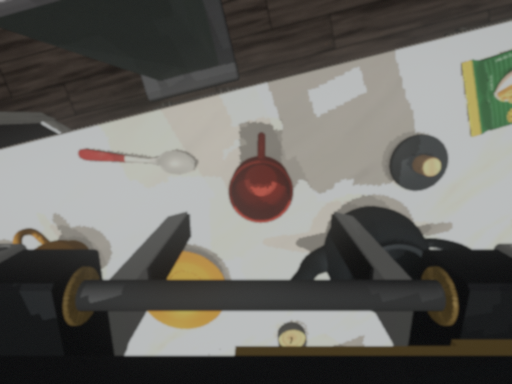

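The wrist image shows the red cup at (261,190) with its handle pointing straight up, so the closing line is square to it. I'll go down and grasp.

```bash
python3 -m crank '[[[1,0.05,0.1,3,0],[1,0,0,3,0],[1,0,0,3,0],[1,0,0,2,0],[1,0,0,0.8,0],[-1,0,0,0,0],[-1,0,0,0,0],[-1,0,0,0,0],[-1,0,0,0,0],[-1,0,0,0,0]]]'
python3 -m crank '[[[-1,0,0,0,0],[-1,0,0,0,0],[-1,0,0,0,0]]]'
python3 -c "
from h import *
plan(.4873,-.264,.16,1.34)"
```

```text
time_s: 3.6
ee_pos: [0.3858, 0.2107, 0.0238]
tool_rot: [0.001, 0.115, 0.993, 0.0]
contact_force: [-0.7, -1.8, 2.6]
width: 0.682
grasp_force: 0.8
time_s: 3.85
ee_pos: [0.3859, 0.2107, 0.0237]
tool_rot: [0.001, 0.115, 0.993, 0.0]
contact_force: [-1.0, 0.2, 6.3]
width: 0.667
grasp_force: 30.0
turn 0.0 shift cm [-20.73 -43.89 -13.63] a0 1.34 j6 -1.1 tilt [-0.002  0.001 -1.   ] p [0.3859 0.2107 0.0237] t 3.85
```

```bash
python3 -m crank '[[[-1,0,0,-2,0],[-1,0,0,-3,0],[-1,0,0,-3,0],[-1,-0.7,-1.5,-1,0],[-1,-1.3,-2.7,0,0],[-1,-1.3,-2.7,0,0],[-1,-1.3,-2.7,0,0],[-1,-1.3,-2.7,0,0],[-1,-1.3,-2.7,0,0],[-1,-1.3,-2.7,0,0]]]'
python3 -m crank '[[[-1,-1.3,-2.7,0,0],[-1,-1.3,-2.7,0,0],[-1,-1.3,-2.7,0,0],[-1,-1.3,-2.7,0,0],[-1,-1.3,-2.7,0,0],[-1,-1.3,-2.7,0,0],[-1,-1.3,-2.7,0,0],[-1,-1.3,-2.7,0,0],[-1,-1.2,-2.7,0,0],[-1,-0.7,-2.0,0,0]]]'
python3 -m crank '[[[-1,0,0,0,0],[-1,0,0,0,0]]]'
python3 - <<'E'
from h import *
plan(.4873,-.264,.0315,1.34)
d,T=cam('wrist');save('w2.png',d['img']);W=cloud(d,T)
for c in ['saucer_red','infuser','saucer_blue','cup_red']:
    for r in spotter.place_of('wrist',c)[:2]:print(c,r['confidence'],(T[:3,:3]@r['xyz']+T[:3,3]).round(4))
m=(np.hypot(W[...,0]-.4873,W[...,1]+.264)<.065)&(W[...,2]>.011)&(W[...,2]<.022);print(m.sum(),circ(W[m]))
E
```

```text
time_s: 4.68
ee_pos: [0.427, 0.0173, 0.1125]
tool_rot: [0.0, 0.115, 0.993, 0.0]
contact_force: [0.6, 0.6, -2.3]
width: 0.664
grasp_force: 30.0
time_s: 5.52
ee_pos: [0.4869, -0.2678, 0.1125]
tool_rot: [0.0, 0.116, 0.993, -0.0]
contact_force: [0.2, 0.0, -0.2]
width: 0.663
grasp_force: 30.0
time_s: 5.68
ee_pos: [0.4863, -0.266, 0.1122]
tool_rot: [-0.0, 0.116, 0.993, 0.0]
contact_force: [0.3, 0.4, -1.8]
width: 0.666
grasp_force: 30.0
turn -0.002 shift cm [-0.05  0.22  8.07] a0 1.338 j6 -2.04 tilt [ 0.     0.001 -1.   ] p [ 0.4863 -0.266   0.1122] t 5.6833
saucer_red 0.85 [ 0.4877 -0.2636 -0.0006]
infuser 0.93 [ 0.3856 -0.3372 -0.0006]
infuser 0.24 [ 0.4856 -0.2617  0.0911]
saucer_blue 0.63 [ 0.3583 -0.4577  0.001 ]
saucer_blue 0.55 [ 0.503  -0.4463 -0.001 ]
cup_red 0.67 [ 0.486  -0.2609  0.0877]
1884 [ 0.48669949 -0.26277432  0.04964697]
```

```bash
python3 -m crank '[[[-1,0,0.2,2.5,0],[-1,0,0,2.5,0],[-1,0,0,1.5,0],[-1,0,0,1,0],[-1,0,0,0.5,0],[-1,0,0,0.2,0],[-1,0,0,0.1,0],[-1,0,0,0,0]]]'
```

```text
time_s: 6.6
ee_pos: [0.4877, -0.2639, 0.0304]
tool_rot: [0.001, 0.115, 0.993, -0.0]
contact_force: [-0.8, -0.3, -0.9]
width: 0.666
grasp_force: 30.0
```

```bash
python3 -m crank '[[[-1,0,0,0.07,0],[-1,0,0,0,0],[1,0,0,0,0],[1,0,0,0,0],[1,0,0,0,0],[1,0,0,0,0],[1,0,0,-1,0],[1,0,0,-3,0],[1,0,0,-3,0],[1,0,0,-3,0]]]'
python3 - <<'E'
from h import *
d,T=cam('wrist');W=cloud(d,T)
hsv=cv2.cvtColor(d['img'],cv2.COLOR_RGB2HSV)
for c in ['cup_red','infuser']:
    for r in spotter.place_of('wrist',c)[:2]:print(c,r['confidence'],(T[:3,:3]@r['xyz']+T[:3,3]).round(4))
m=(np.hypot(W[...,0]-.487,W[...,1]+.264)<.045)&(W[...,2]>.06)&(W[...,2]<.073)&(hsv[...,1]>110);print(circ(W[m]),W[m][:,2].mean())
m=(np.hypot(W[...,0]-.387,W[...,1]+.337)<.035)&(W[...,2]>.058)&(W[...,2]<.073);print(m.sum(),circ(W[m]))
plan(.387,-.337,.12,1.34)
E
```

```text
time_s: 7.43
ee_pos: [0.4868, -0.2632, 0.1303]
tool_rot: [-0.0, 0.115, 0.993, 0.0]
contact_force: [-0.4, -1.0, -0.1]
width: 0.998
grasp_force: 0.0
cup_red 0.69 [ 0.4874 -0.2612  0.0041]
cup_red 0.29 [ 0.5058 -0.4471  0.0023]
infuser 0.66 [ 3.886e-01 -3.347e-01 -2.000e-04]
[ 0.48656366 -0.26199499  0.02939041] 0.06445218844051386
1381 [ 0.38734671 -0.33498529  0.0258043 ]
turn 0.0 shift cm [ 8.26 -9.35  1.24] a0 1.34 j6 -2.04 tilt [-0.006 -0.003 -1.   ] p [ 0.4888 -0.2649  0.1324] t 7.5833
```

```bash
python3 -m crank '[[[1,1.65,-1.85,0,0],[1,1.65,-1.85,0,0],[1,1.65,-1.85,0,0],[1,1.65,-1.85,0,0],[1,1.65,-1.85,0.5,0],[1,0,0,0.5,0],[1,0,0,0,0],[1,0,0,0,0]]]'
python3 - <<'E'
from h import *
plan(.387,-.336,.053,1.34)
d,T=cam('wrist');save('w3.png',d['img']);W=cloud(d,T)
m=(np.hypot(W[...,0]-.387,W[...,1]+.337)<.035)&(W[...,2]>.058)&(W[...,2]<.073);print(m.sum(),circ(W[m]),W[m][:,2].mean())
E
```

```text
time_s: 8.25
ee_pos: [0.3855, -0.3337, 0.1177]
tool_rot: [-0.001, 0.115, 0.993, 0.001]
contact_force: [0.2, -0.1, 0.3]
width: 1.0
grasp_force: 0.0
turn -0.0 shift cm [-0.2  -0.19  6.47] a0 1.34 j6 -2.28 tilt [ 0.002  0.002 -1.   ] p [ 0.3855 -0.3337  0.1177] t 8.25
1112 [ 0.38617717 -0.3358036   0.02575083] 0.06450926528604137
```

View pics/w3.png

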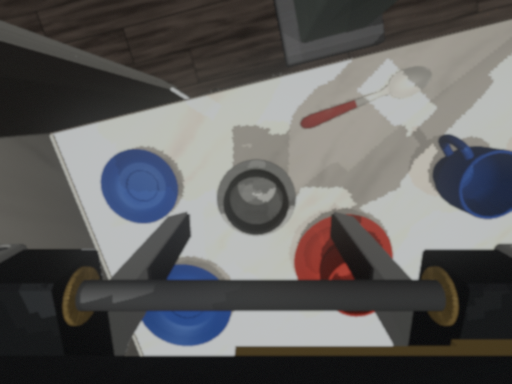

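The wrist view has the infuser at (256,198), clear of its neighbours: the red cup on its saucer at (343,265), the small blue saucer at (140,185) and the large blue one at (188,303). I'll grasp the collar.

```bash
python3 -m crank '[[[1,-0.1,-0.19,2.5,0],[1,0,0,2.5,0],[1,0,0,1,0],[1,0,0,0.45,0],[1,0,0,0,0],[-1,0,0,0,0],[-1,0,0,0,0],[-1,0,0,0,0],[-1,0,0,0,0],[-1,0,0,0,0]]]'
python3 -m crank '[[[-1,0,0,0,0],[-1,0,0,0,0],[-1,0,0,0,0],[-1,0,0,0,0]]]'
python3 -c "
from h import *
plan(.4885,.310,.18,1.34)"
```

```text
time_s: 9.13
ee_pos: [0.3864, -0.3371, 0.0549]
tool_rot: [0.0, 0.115, 0.993, -0.0]
contact_force: [-0.1, -0.5, 0.5]
width: 0.679
grasp_force: 0.0
time_s: 9.47
ee_pos: [0.3863, -0.3371, 0.0546]
tool_rot: [0.0, 0.115, 0.993, -0.0]
contact_force: [-0.9, -0.1, 2.1]
width: 0.594
grasp_force: 30.0
turn -0.0 shift cm [  4.86  65.33 -12.54] a0 1.34 j6 -2.28 tilt [-0.001 -0.001 -1.   ] p [ 0.3863 -0.3371  0.0546] t 9.4667
```

```bash
python3 -m crank '[[[-1,0,0,-2,0],[-1,0,0,-3.5,0],[-1,0,0,-3.5,0],[-1,0.1,1.5,-3,0],[-1,0.22,2.9,-0.5,0],[-1,0.22,2.9,0,0],[-1,0.22,2.9,0,0],[-1,0.22,2.9,0,0],[-1,0.22,2.9,0,0],[-1,0.22,2.9,0,0]]]'
python3 -m crank '[[[-1,0.22,2.9,0,0],[-1,0.22,2.9,0,0],[-1,0.22,2.9,0,0],[-1,0.22,2.9,0,0],[-1,0.22,2.9,0,0],[-1,0.22,2.9,0,0],[-1,0.22,2.9,0,0],[-1,0.22,2.9,0,0],[-1,0.22,2.9,0,0],[-1,0.22,2.9,0,0]]]'
python3 -m crank '[[[-1,0.22,2.9,0,0],[-1,0.22,2.9,0,0],[-1,0.22,2.9,0,0],[-1,0.22,2.9,0,0],[-1,0.22,2.9,0,0],[-1,0.1,1.5,0,0],[-1,0,0,0,0],[-1,0,0,0,0],[-1,0,0,0,0]]]'
python3 - <<'E'
from h import *
plan(.4885,.310,.097,1.34)
d,T=cam('wrist');save('w4.png',d['img']);W=cloud(d,T)
for c in ['teapot','infuser','pot_lid']:
    for r in spotter.place_of('wrist',c)[:2]:print(c,r['confidence'],(T[:3,:3]@r['xyz']+T[:3,3]).round(4))
m=(np.hypot(W[...,0]-.488,W[...,1]-.31)<.045)&(W[...,2]>.082)&(W[...,2]<.096);print(m.sum(),circ(W[m]),W[m].mean(0))
m=(np.hypot(W[...,0]-.406,W[...,1]-.381)<.04)&(W[...,2]>.005)&(W[...,2]<.024);print('lid',m.sum(),circ(W[m]))
E
```

```text
time_s: 10.3
ee_pos: [0.4152, -0.1479, 0.1788]
tool_rot: [-0.0, 0.115, 0.993, 0.0]
contact_force: [0.1, -0.5, -1.7]
width: 0.592
grasp_force: 30.0
time_s: 11.13
ee_pos: [0.46, 0.1394, 0.1788]
tool_rot: [-0.0, 0.115, 0.993, -0.0]
contact_force: [0.5, 1.0, 0.1]
width: 0.594
grasp_force: 30.0
time_s: 11.88
ee_pos: [0.4851, 0.2953, 0.1788]
tool_rot: [-0.0, 0.115, 0.993, -0.0]
contact_force: [1.1, 0.7, -1.7]
width: 0.594
grasp_force: 30.0
turn -0.001 shift cm [0.01 1.51 8.18] a0 1.339 j6 -0.99 tilt [ 0.001 -0.001 -1.   ] p [0.4851 0.2953 0.1788] t 11.8833
teapot 0.82 [ 0.4882  0.3127 -0.0017]
infuser 0.88 [0.4848 0.293  0.124 ]
pot_lid 0.62 [0.4055 0.3833 0.0011]
651 [0.48810965 0.31250597 0.03462179] [0.46968822 0.32609932 0.08691322]
lid 2095 [0.40553806 0.38349658 0.02306356]
```

View pics/w4.png

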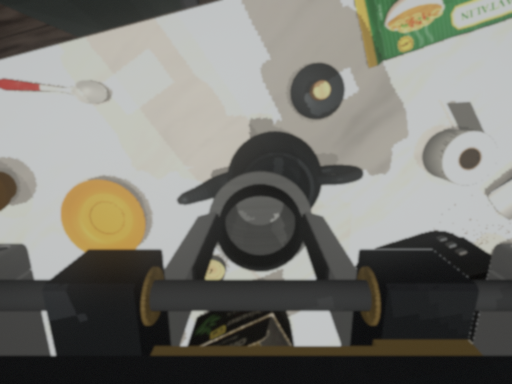

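The infuser, held at (258,225), is in front of the pot mouth at (275,170). I'll move it 17 mm over and lower it.

```bash
python3 -m crank '[[[-1,0,0.9,0,0],[-1,0,0.8,0,0],[-1,0,0,2.0,0],[-1,0,0,2.0,0],[-1,0,0,1,0],[-1,0,0,1,0],[-1,0,0,0,0],[-1,0,0,0,0]]]'
python3 -c "
from h import *
plan(.4882,.312,.0966,1.34)
d,T=cam('wrist');W=cloud(d,T)
m=(np.hypot(W[...,0]-.488,W[...,1]-.31)<.045)&(W[...,2]>.082)&(W[...,2]<.096);print(m.sum(),circ(W[m]))
"
```

```text
time_s: 12.75
ee_pos: [0.4893, 0.3131, 0.1192]
tool_rot: [-0.0, 0.115, 0.993, -0.0]
contact_force: [-0.1, 0.0, 0.0]
width: 0.594
grasp_force: 30.0
turn 0.0 shift cm [ 0.08 -0.13  2.26] a0 1.34 j6 -0.97 tilt [ 0. -0. -1.] p [0.4893 0.3131 0.1192] t 12.75
1432 [0.48187724 0.31453416 0.02942602]
```

```bash
python3 -m crank '[[[-1,0.08,-0.05,0.8,0],[-1,0,0,0.6,0],[-1,0,0,0.5,0],[-1,0,0,0.2,0],[-1,0,0,0.1,0],[-1,0,0,0,0],[-1,0,0,0,0]]]'
```

```text
time_s: 13.38
ee_pos: [0.4886, 0.3127, 0.0974]
tool_rot: [0.0, 0.115, 0.993, 0.0]
contact_force: [-0.6, 0.3, -1.9]
width: 0.596
grasp_force: 30.0
```

```bash
python3 -m crank '[[[-1,0,0,0.1,0],[-1,0,0,0.05,0],[-1,0,0,0,0],[-1,0,0,0,0]]]'
```

```text
time_s: 13.72
ee_pos: [0.4888, 0.3127, 0.0967]
tool_rot: [0.0, 0.115, 0.993, 0.0]
contact_force: [-2.1, -0.7, 5.4]
width: 0.598
grasp_force: 30.0
```

```bash
python3 -m crank '[[[1,0,0,0,0],[1,0,0,0,0],[1,0,0,0,0],[1,0,0,0,0],[1,0,0,-1,0],[1,0,0,-2,0],[1,0,0,-3,0],[1,0,0,-3,0],[1,0,0,0,0],[1,0,0,0,0]]]'
python3 - <<'E'
from h import *
plan(.4055,.3830,.10,1.34)
d,T=cam('wrist');save('w5.png',d['img']);W=cloud(d,T)
m=(np.hypot(W[...,0]-.488,W[...,1]-.311)<.035)&(W[...,2]>.100)&(W[...,2]<.116);print(m.sum(),circ(W[m]),W[m].mean(0))
m=(np.hypot(W[...,0]-.488,W[...,1]-.311)<.05)&(W[...,2]>.085)&(W[...,2]<.096);print('flange',m.sum(),circ(W[m]),W[m].mean(0))
m=(np.hypot(W[...,0]-.406,W[...,1]-.383)<.04);P=W[m];k=P[(P[:,2]>.03)];print('knob',len(k),k.mean(0),circ(k));k=P[(P[:,2]>.006)&(P[:,2]<.022)];print('disc',circ(k))
E
```

```text
time_s: 14.55
ee_pos: [0.4898, 0.3132, 0.1886]
tool_rot: [0.002, 0.115, 0.993, 0.001]
contact_force: [-0.2, 0.1, -0.7]
width: 0.999
grasp_force: 0.0
turn 0.0 shift cm [9.8  4.87 8.86] a0 1.34 j6 -0.97 tilt [-0.004  0.003 -1.   ] p [0.4898 0.3132 0.1886] t 14.55
886 [0.48899086 0.3144122  0.02575636] [0.4900649  0.31419399 0.10657711]
flange 1624 [0.48926868 0.31361299 0.03293864] [0.48086709 0.31354855 0.09084346]
knob 284 [0.40563747 0.38248415 0.03724323] [0.40567523 0.38252138 0.00699474]
disc [0.40544042 0.38342831 0.02300433]
```

View pics/w5.png

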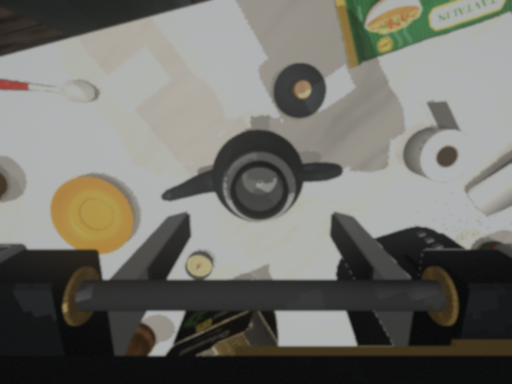

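The infuser is seated at (260,188) with its flange level on the rim. The lid is at (300,91), and I'm moving to it.

```bash
python3 -m crank '[[[0,2.4,1.2,0,0],[0,2.4,1.2,1,0],[0,2.4,1.2,2,0],[0,2.4,1.2,3,0],[0,0.1,0.05,3,0],[0,0,0,0,0],[0,0,0,0,0]]]'
python3 - <<'E'
from h import *
plan(.4055,.3828,.0205,1.34)
d,T=cam('wrist');W=cloud(d,T)
m=(np.hypot(W[...,0]-.406,W[...,1]-.383)<.04);P=W[m];k=P[(P[:,2]>.03)];print('knob',len(k),k.mean(0),circ(k));k=P[(P[:,2]>.006)&(P[:,2]<.022)];print('disc',circ(k),np.percentile(k[:,2],95))
E
```

```text
time_s: 15.18
ee_pos: [0.4031, 0.3808, 0.0932]
tool_rot: [-0.002, 0.115, 0.993, -0.002]
contact_force: [0.7, -0.2, 0.8]
width: 0.544
grasp_force: 0.0
turn 0.0 shift cm [-0.19  0.25  7.27] a0 1.34 j6 -0.79 tilt [ 0.004 -0.005 -1.   ] p [0.4031 0.3808 0.0932] t 15.1833
knob 27547 [0.38561395 0.38777107 0.200402  ] [0.40938582 0.38173775 0.03352217]
disc [0.40589165 0.38278493 0.02326794] 0.01791527151587196
```

```bash
python3 -m crank '[[[0,0,0,0,0],[0,-0.1,0.1,2.5,0],[0,0,0,2.5,0],[0,0,0,1.5,0],[0,0,0,0.5,0],[0,0,0,0,0],[0,0,0,0,0]]]'
python3 -c "
from h import *
plan(.4056,.3828,.0205,1.34)"
```

```text
time_s: 15.82
ee_pos: [0.4078, 0.3832, 0.0275]
tool_rot: [0.001, 0.115, 0.993, 0.001]
contact_force: [-0.0, 0.6, 1.1]
width: 0.498
grasp_force: 0.0
turn -0.001 shift cm [ 0.2  -0.09  0.7 ] a0 1.339 j6 -0.79 tilt [-0.002  0.002 -1.   ] p [0.4078 0.3832 0.0275] t 15.8167
```

```bash
python3 -m crank '[[[0,0.1,0,0.4,0],[0,0,0,0.25,0],[0,0,0,0,0],[0,0,0,0,0],[0,0,0,0,0]]]'
python3 -c "
from h import *
plan(.4056,.3828,.0205,1.34)"
```

```text
time_s: 16.23
ee_pos: [0.4054, 0.3831, 0.0196]
tool_rot: [0.0, 0.115, 0.993, 0.0]
contact_force: [-0.3, -0.1, 0.3]
width: 0.5
grasp_force: 0.0
turn 0.0 shift cm [-0.02 -0.03 -0.09] a0 1.34 j6 -0.79 tilt [-0.  0. -1.] p [0.4054 0.3831 0.0196] t 16.2333
```

```bash
python3 -m crank '[[[0,0,0,-0.06,0],[-1,0,0,0,0],[-1,0,0,0,0],[-1,0,0,0,0],[-1,0,0,0,0],[-1,0,0,0,0],[-1,0,0,0,0],[-1,0,0,0,0]]]'
python3 -m crank '[[[-1,0,0,-1,0],[-1,0,0,-2,0],[-1,0,0,-3,0],[-1,0,0,-3,0],[-1,0,0,-2.5,0],[-1,0,0,0,0],[-1,0,0,0,0]]]'
python3 - <<'E'
from h import *
plan(.4888,.3130,.13,1.34)
d,T=cam('wrist');W=cloud(d,T)
d2,T2=cam('side');save('s2.png',cv2.resize(d2['img'][100:240,60:260],None,fx=3,fy=3))
E
```

```text
time_s: 16.9
ee_pos: [0.4052, 0.3829, 0.0198]
tool_rot: [-0.0, 0.115, 0.993, -0.0]
contact_force: [-0.5, -0.8, -0.3]
width: 0.204
grasp_force: 30.0
time_s: 17.48
ee_pos: [0.4061, 0.3836, 0.1366]
tool_rot: [0.001, 0.115, 0.993, 0.001]
contact_force: [-0.6, -0.8, -1.4]
width: 0.202
grasp_force: 30.0
turn 0.0 shift cm [-9.66 -4.98  0.66] a0 1.34 j6 -0.79 tilt [-0.003  0.003 -1.   ] p [0.4061 0.3836 0.1366] t 17.4833
```

View pics/s2.png

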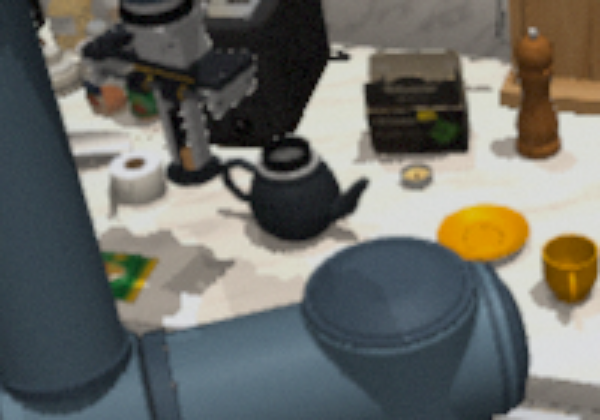

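The lid hangs level in the fingers at (195,170), and the infuser's flange sits level on the pot at (290,165). I'm carrying the lid over.

```bash
python3 -m crank '[[[-1,0,0,-1.5,0],[-1,-2,-1,-0.5,0],[-1,-2,-1,0,0],[-1,-2,-1,0,0],[-1,-2,-1,0,0],[-1,-1.6,-1,0,0],[-1,0,0,0,0],[-1,0,0,0,0],[-1,0,0,0,0]]]'
python3 -c "
from h import *
plan(.4888,.3129,.1178,1.34)"
```

```text
time_s: 18.33
ee_pos: [0.486, 0.3124, 0.1533]
tool_rot: [-0.001, 0.115, 0.993, -0.001]
contact_force: [0.1, -0.6, -0.7]
width: 0.208
grasp_force: 30.0
turn 0.0 shift cm [-0.26  0.11  3.55] a0 1.34 j6 -0.97 tilt [ 0.003 -0.001 -1.   ] p [0.486  0.3124 0.1533] t 18.3333
```

```bash
python3 -m crank '[[[-1,-0.15,0.05,0,0],[-1,0,0,0,0],[-1,0,0,0,0],[-1,0,0,1,0],[-1,0,0,0.5,0],[-1,0,0,0,0],[-1,0,0,0,0],[-1,0,0,0,0]]]'
python3 -c "
from h import *
plan(.4888,.3129,.1178,1.34)"
```

```text
time_s: 19.0
ee_pos: [0.4888, 0.3125, 0.1397]
tool_rot: [-0.0, 0.115, 0.993, -0.0]
contact_force: [-0.5, 0.0, -0.6]
width: 0.206
grasp_force: 30.0
turn -0.0 shift cm [0.01 0.04 2.19] a0 1.34 j6 -0.97 tilt [ 0. -0. -1.] p [0.4888 0.3125 0.1397] t 19.0
```

```bash
python3 -m crank '[[[-1,0,0.03,0.6,0],[-1,0,0,0.5,0],[-1,0,0,0.5,0],[-1,0,0,0.3,0],[-1,0,0,0.2,0],[-1,0,0,0,0],[-1,0,0,0,0]]]'
```

```text
time_s: 19.58
ee_pos: [0.489, 0.3128, 0.1188]
tool_rot: [-0.0, 0.115, 0.993, -0.0]
contact_force: [-0.8, 0.3, 0.1]
width: 0.205
grasp_force: 30.0
```

```bash
python3 -m crank '[[[-1,0,0,0.08,0],[-1,0,0,0.05,0],[-1,0,0,0,0],[-1,0,0,0,0]]]'
```

```text
time_s: 19.92
ee_pos: [0.4891, 0.3128, 0.1178]
tool_rot: [0.0, 0.115, 0.993, 0.0]
contact_force: [0.3, -0.7, -0.2]
width: 0.206
grasp_force: 30.0
```

```bash
python3 -m crank '[[[-1,0,0,0.06,0],[-1,0,0,0,0],[-1,0,0,0,0]]]'
```

```text
time_s: 20.17
ee_pos: [0.4892, 0.3128, 0.1178]
tool_rot: [0.0, 0.115, 0.993, 0.0]
contact_force: [-1.3, -1.2, 6.0]
width: 0.202
grasp_force: 30.0
```

```bash
python3 -m crank '[[[0,0,0,0,0],[0,0,0,0,0],[0,0,0,0,0],[0,0,0,-1,0],[0,0,0,-2,0],[0,0,0,-3,0],[0,0,0,-2,0],[0,0,0,0,0],[0,0,0,0,0]]]'
python3 - <<'E'
from h import *
plan(.4246,-.0342,.14,1.84)
d,T=cam('wrist');W=cloud(d,T);save('w6.png',d['img'])
m=(np.hypot(W[...,0]-.489,W[...,1]-.313)<.04)&(W[...,2]>.095)&(W[...,2]<.150);P=W[m]
k=P[P[:,2]>.130];print('knob',k.mean(0),circ(k));k=P[(P[:,2]<.12)&(P[:,2]>.11)];print('disc',circ(k),k[:,2].mean())
A=np.c_[k[:,:2]-k[:,:2].mean(0),np.ones(len(k))];print('slope',np.linalg.lstsq(A,k[:,2],rcond=None)[0])
E
```

```text
time_s: 20.92
ee_pos: [0.4897, 0.3131, 0.1985]
tool_rot: [0.001, 0.115, 0.993, 0.001]
contact_force: [-0.4, -0.3, -1.4]
width: 0.504
grasp_force: 0.0
turn -0.5 shift cm [ 15.52 -31.75   5.85] a0 1.34 j6 -0.97 tilt [-0.003  0.002 -1.   ] p [0.4897 0.3131 0.1985] t 20.9167
knob [0.48863092 0.31472724 0.13540017] [0.48880325 0.31468191 0.00696177]
disc [0.49016525 0.3143665  0.0231687 ] 0.11438092068129073
slope [0.00456134 0.00115623 0.11438092]
```

View pics/w6.png

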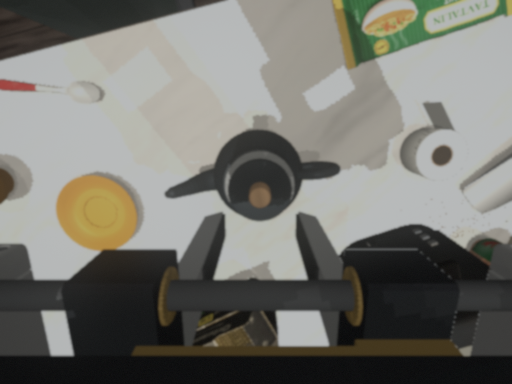

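The lid is down and level, with its knob at (260,195) and its top at z ≈ 0.135 m (0.136 expected). Next is the yellow cup.

```bash
python3 -m crank '[[[1,0,0,0,-0.125],[1,0,0,0,-0.125],[1,0,0,0,-0.125],[1,0,0,0,-0.125],[1,1.3,-2.65,0,0],[1,1.3,-2.65,0,0],[1,1.3,-2.65,0,0],[1,1.3,-2.65,0.5,0],[1,1.3,-2.65,0.5,0],[1,1.3,-2.65,0.5,0]]]'
python3 -m crank '[[[1,1.3,-2.65,0.5,0],[1,1.3,-2.65,1,0],[1,1.3,-2.65,1,0],[1,1.3,-2.65,1,0],[1,1.3,-2.65,0.5,0],[1,1.2,-2.6,0,0],[1,0,0,0,0],[1,0,0,0,0],[1,0,0,0,0]]]'
python3 - <<'E'
from h import *
d,T=cam('wrist');save('w7.png',d['img']);W=cloud(d,T)
hsv=cv2.cvtColor(d['img'],cv2.COLOR_RGB2HSV)
m=(np.hypot(W[...,0]-.4246,W[...,1]+.034)<.07)&(hsv[...,1]>110);P=W[m]
k=P[(P[:,2]>.055)&(P[:,2]<.066)];a=circ(k);print(len(k),a)
H=P[(P[:,2]>.015)&(P[:,2]<.058)&(np.hypot(P[:,0]-a[0],P[:,1]-a[1])>.040)];h=H.mean(0)-[*a[:2],0];print('handle',len(H),np.arctan2(h[1],h[0]))
plan(a[0],a[1],.0235,np.arctan2(h[1],h[0])+np.pi/2)
E
```

```text
time_s: 21.8
ee_pos: [0.4543, 0.1375, 0.1797]
tool_rot: [-0.002, -0.134, 0.991, 0.0]
contact_force: [0.6, -0.4, -0.9]
width: 0.999
grasp_force: 0.0
time_s: 22.55
ee_pos: [0.4233, -0.0339, 0.1409]
tool_rot: [-0.001, -0.134, 0.991, 0.001]
contact_force: [-0.5, 0.4, -0.2]
width: 0.997
grasp_force: 0.0
632 [ 0.42387536 -0.03335844  0.0289307 ]
handle 82 -2.873808458087591
turn 0.002 shift cm [-0.04  0.02 11.77] a0 1.841 j6 -2.19 tilt [ 0.001  0.001 -1.   ] p [ 0.4236 -0.0336  0.1412] t 22.6
```

View pics/w7.png

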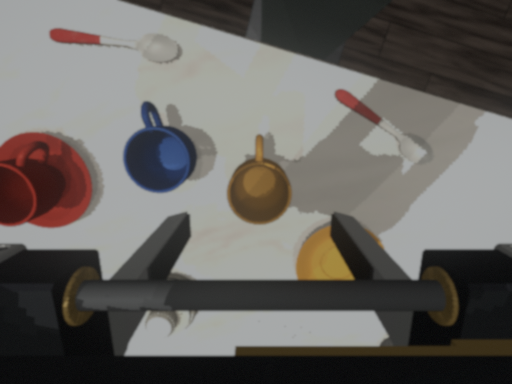

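The yellow cup is at (259,192) with its handle straight up. The blue cup at (160,157) is close, so I'll narrow the opening a little before going down.

```bash
python3 -m crank '[[[0.75,0,0.05,3,0],[0.75,0,0,3,0],[0.75,0,0,2.5,0],[0.75,0,0,2,0],[0.75,0,0,1.2,0],[0.75,0,0,0,0],[-1,0,0,0,0],[-1,0,0,0,0],[-1,0,0,0,0],[-1,0,0,0,0]]]'
python3 -m crank '[[[-1,0,0,0,0],[-1,0,0,0,0],[-1,0,0,0,0]]]'
python3 -m crank '[[[-1,0,0,-2,0],[-1,0,0,-3,0],[-1,0,0,-2.5,0],[-1,0,0,0,0],[-1,0,0,0,0]]]'
python3 -c "
from h import *
plan(.4976,.0870,.0295,1.84)"
```

```text
time_s: 23.43
ee_pos: [0.425, -0.0342, 0.0262]
tool_rot: [0.001, -0.134, 0.991, -0.001]
contact_force: [-0.3, 0.7, 1.8]
width: 0.662
grasp_force: 30.0
time_s: 23.68
ee_pos: [0.425, -0.0342, 0.0261]
tool_rot: [0.001, -0.134, 0.991, -0.0]
contact_force: [-0.1, 1.8, 6.4]
width: 0.668
grasp_force: 30.0
time_s: 24.1
ee_pos: [0.4245, -0.0344, 0.1008]
tool_rot: [0.001, -0.134, 0.991, -0.001]
contact_force: [-0.1, 0.8, -2.2]
width: 0.668
grasp_force: 30.0
turn -0.0 shift cm [-10.27   9.76   7.13] a0 1.84 j6 -2.19 tilt [-0.002 -0.002 -1.   ] p [ 0.4245 -0.0344  0.1008] t 24.1
```

```bash
python3 -m crank '[[[-1,-2.05,1.95,0,0],[-1,-2.05,1.95,0,0],[-1,-2.05,1.95,0,0],[-1,-2.05,1.95,0,0],[-1,-2.05,1.95,0,0],[-1,0,0,1,0],[-1,0,0,2,0],[-1,0,0,1,0],[-1,0,0,0,0],[-1,0,0,0,0]]]'
python3 - <<'E'
from h import *
d,T=cam('wrist');W=cloud(d,T)
m=(np.hypot(W[...,0]-.4976,W[...,1]-.0865)<.065)&(W[...,2]>.011)&(W[...,2]<.022);print(m.sum(),circ(W[m]))
plan(.4976,.0870,.0321,1.84)
E
```

```text
time_s: 24.93
ee_pos: [0.495, 0.0869, 0.0582]
tool_rot: [-0.002, -0.134, 0.991, 0.0]
contact_force: [-0.8, 0.1, -1.4]
width: 0.665
grasp_force: 30.0
2302 [0.49597618 0.08738781 0.04931102]
turn -0.001 shift cm [-0.15 -0.02  2.73] a0 1.839 j6 -1.89 tilt [ 0.001  0.    -1.   ] p [0.4961 0.0868 0.0594] t 24.9833
```

```bash
python3 -m crank '[[[-1,-0.05,0,0.8,0],[-1,0,0,0.8,0],[-1,0,0,0.6,0],[-1,0,0,0.3,0],[-1,0,0,0.1,0],[-1,0,0,0,0],[-1,0,0,0,0]]]'
```

```text
time_s: 25.57
ee_pos: [0.4974, 0.0874, 0.0341]
tool_rot: [0.0, -0.134, 0.991, -0.0]
contact_force: [0.6, 0.3, -1.3]
width: 0.666
grasp_force: 30.0
```

```bash
python3 -m crank '[[[-1,0,0,0.12,0],[-1,0,0,0.08,0],[-1,0,0,0.05,0],[-1,0,0,0,0],[-1,0,0,0,0]]]'
```

```text
time_s: 25.98
ee_pos: [0.4976, 0.0874, 0.0322]
tool_rot: [0.0, -0.134, 0.991, -0.0]
contact_force: [-2.1, 0.8, 5.5]
width: 0.663
grasp_force: 30.0
```

```bash
python3 -m crank '[[[1,0,0,0,0],[1,0,0,0,0],[1,0,0,0,0],[1,0,0,0,0],[1,0,0,-1,0],[1,0,0,-2.5,0],[1,0,0,-3,0],[1,0,0,-3.5,0],[1,0,0,0,0.1],[1,0,0,0,0.12]]]'
python3 -c "
from h import *
d,T=cam('wrist');W=cloud(d,T);hsv=cv2.cvtColor(d['img'],cv2.COLOR_RGB2HSV)
m=(np.hypot(W[...,0]-.4976,W[...,1]-.087)<.045)&(W[...,2]>.06)&(W[...,2]<.073)&(hsv[...,1]>110);print(m.sum(),circ(W[m]),W[m][:,2].mean())"
python3 -m crank '[[[1,0,0,0,0.12],[1,0,0,0,0.12],[1,0,0,0,0.12],[1,0,0,0,0.12],[1,0,0,0,0.12],[1,0,0,0,0.12],[1,0,0,0,0.12],[1,0,0,0,0.12],[1,0,0,0,0.12],[1,0,0,0,0.12]]]'
python3 -m crank '[[[1,0,0,0,0.12],[1,0,0,0,0.12],[1,0,0,0,0.12],[1,0,0,0,0.12],[1,0,0,0,0.12],[1,0,0,0,0.12],[1,0,0,0,0.12],[1,0,0,0,0.12],[1,0,0,0,0.12],[1,0,0,0,0.12]]]'
python3 -m crank '[[[1,0,0,0,0.12],[1,0,0,0,0.12],[1,0,0,0,0.08],[1,0,0,0,0],[1,0,0,0,0]]]'
python3 -c "
from h import *
plan(.4191,-.1341,.14,-1.10)"
```

```text
time_s: 26.82
ee_pos: [0.4993, 0.0873, 0.1352]
tool_rot: [0.003, -0.022, 1.0, -0.0]
contact_force: [0.5, -0.4, -0.0]
width: 0.997
grasp_force: 0.0
959 [0.49632636 0.08888589 0.02935367] 0.06444698872241446
time_s: 27.7
ee_pos: [0.497, 0.0874, 0.1316]
tool_rot: [-0.0, 0.546, 0.838, -0.0]
contact_force: [-0.2, 0.5, 0.3]
width: 0.998
grasp_force: 0.0
time_s: 28.53
ee_pos: [0.497, 0.0874, 0.1316]
tool_rot: [-0.0, 0.924, 0.384, -0.0]
contact_force: [0.2, -0.2, -0.3]
width: 0.999
grasp_force: 0.0
time_s: 28.95
ee_pos: [0.4971, 0.0873, 0.1315]
tool_rot: [-0.0, 0.972, 0.235, -0.0]
contact_force: [-0.8, 0.6, -0.1]
width: 0.997
grasp_force: 0.0
turn 0.004 shift cm [-16.99  16.2   -0.85] a0 -1.096 j6 1.05 tilt [-0. -0. -1.] p [0.4971 0.0873 0.1315] t 28.95
```

Yellow stands centred on its saucer. On to the blue cup.

```bash
python3 -m crank '[[[1,-2.1,2,-0.5,0],[1,-2.1,2,-0.4,0],[1,-2.1,2,0,0],[1,-2.1,2,0,0],[1,-2.1,2,0,0],[1,-2.1,2,0,0],[1,-2.1,2,0,0],[1,-2.1,2.1,0,0],[1,0,0,0,0],[1,0,0,0,0]]]'
python3 - <<'E'
from h import *
d,T=cam('wrist');save('w8.png',d['img']);W=cloud(d,T)
hsv=cv2.cvtColor(d['img'],cv2.COLOR_RGB2HSV)
m=(np.hypot(W[...,0]-.419,W[...,1]+.134)<.07)&(hsv[...,1]>110);P=W[m]
k=P[(P[:,2]>.055)&(P[:,2]<.066)];a=circ(k);print(len(k),a)
H=P[(P[:,2]>.015)&(P[:,2]<.058)&(np.hypot(P[:,0]-a[0],P[:,1]-a[1])>.040)];h=H.mean(0)-[*a[:2],0];print('handle',len(H),np.arctan2(h[1],h[0]))
plan(a[0],a[1],.0235,np.arctan2(h[1],h[0])+np.pi/2)
E
```

```text
time_s: 29.78
ee_pos: [0.4203, -0.1332, 0.1406]
tool_rot: [-0.0, 0.973, 0.233, 0.0]
contact_force: [0.4, -0.4, -0.3]
width: 0.998
grasp_force: 0.0
215 [ 0.41970357 -0.13373958  0.0294661 ]
handle 20 -2.6724738478630212
turn 0.002 shift cm [-0.13  0.09 11.7 ] a0 -1.099 j6 0.54 tilt [ 0. -0. -1.] p [ 0.4204 -0.1324  0.1405] t 29.8333
```

View pics/w8.png

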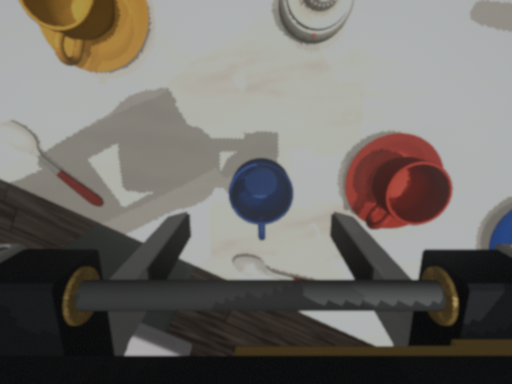

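The blue cup is at (261,190) with its handle straight down, square to the fingers. Grasping it now.

```bash
python3 -m crank '[[[1,-0.1,0.05,3,0],[1,0,0,3,0],[1,0,0,2.5,0],[1,0,0,2,0],[1,0,0,1.0,0],[1,0,0,0,0],[-1,0,0,0,0],[-1,0,0,0,0],[-1,0,0,0,0],[-1,0,0,0,0]]]'
python3 -m crank '[[[-1,0,0,0,0],[-1,0,0,0,0],[-1,0,0,0,0],[-1,0,0,0,0]]]'
python3 -m crank '[[[-1,0,0,-2,0],[-1,0,0,-3,0],[-1,0,0,-3,0],[-1,0,0,-2,0],[-1,0,0,0,-0.1],[-1,0,0,0,-0.1],[-1,0,0,0,-0.1],[-1,0,0,0,-0.1],[-1,0,0,0,-0.1],[-1,0,0,0,-0.1]]]'
python3 -m crank '[[[-1,0,0,0,-0.1],[-1,0,0,0,-0.1],[-1,0,0,0,-0.1],[-1,0,0,0,-0.1],[-1,0,0,0,-0.1],[-1,0,0,0,0],[-1,0,0,0,0]]]'
python3 -c "
from h import *
plan(.5037,-.4490,.12,0)"
```

```text
time_s: 30.67
ee_pos: [0.4209, -0.1337, 0.0267]
tool_rot: [0.001, 0.972, 0.233, 0.001]
contact_force: [-1.8, -0.1, -0.1]
width: 0.752
grasp_force: 0.0
time_s: 31.0
ee_pos: [0.4205, -0.1337, 0.0263]
tool_rot: [0.001, 0.972, 0.233, 0.001]
contact_force: [-0.7, 0.5, 6.1]
width: 0.663
grasp_force: 30.0
time_s: 31.83
ee_pos: [0.4193, -0.1329, 0.1248]
tool_rot: [-0.001, 0.859, 0.512, -0.0]
contact_force: [-0.7, 0.2, -0.5]
width: 0.668
grasp_force: 30.0
time_s: 32.42
ee_pos: [0.4194, -0.133, 0.125]
tool_rot: [-0.0, 0.708, 0.706, -0.0]
contact_force: [-0.7, -0.0, -1.0]
width: 0.664
grasp_force: 30.0
turn -0.003 shift cm [-31.6    8.43   0.5 ] a0 -0.003 j6 -0.56 tilt [ 0.001 -0.001 -1.   ] p [ 0.4194 -0.133   0.125 ] t 32.4167
```

```bash
python3 -m crank '[[[-1,-2.5,0.6,0,0],[-1,-2.5,0.7,0,0],[-1,-2.5,0.7,0,0],[-1,-2.5,0.7,0,0],[-1,-2.5,0.7,0,0],[-1,-2.5,0.7,0,0],[-1,-2.5,0.7,0,0],[-1,-2.5,0.7,0,0],[-1,-2.5,0.7,0,0]]]'
python3 -m crank '[[[-1,-2.0,0.5,0,0],[-1,-2,0.5,0,0],[-1,-2,0.5,0,0],[-1,-1.5,0.5,0,0],[-1,-1.3,0.2,0,0],[-1,0,0,0,0],[-1,0,0,0,0],[-1,0,0,0,0]]]'
python3 - <<'E'
from h import *
d,T=cam('wrist');W=cloud(d,T);save('w9.png',d['img'])
m=(np.hypot(W[...,0]-.5037,W[...,1]+.449)<.065)&(W[...,2]>.011)&(W[...,2]<.022);print(m.sum(),circ(W[m]))
plan(.5037,-.4490,.0325,0)
E
```

```text
time_s: 33.17
ee_pos: [0.4818, -0.3593, 0.1249]
tool_rot: [-0.0, 0.708, 0.706, 0.0]
contact_force: [0.2, -1.2, -1.9]
width: 0.668
grasp_force: 30.0
time_s: 33.83
ee_pos: [0.5036, -0.4453, 0.1249]
tool_rot: [-0.001, 0.707, 0.707, 0.0]
contact_force: [-1.0, 0.5, -1.3]
width: 0.666
grasp_force: 30.0
1676 [ 0.5028098  -0.44883672  0.0497533 ]
turn -0.0 shift cm [-0.38  0.01  9.26] a0 -0.0 j6 -0.89 tilt [ 0.001 -0.001 -1.   ] p [ 0.5036 -0.4452  0.1251] t 33.8833
```

View pics/w9.png

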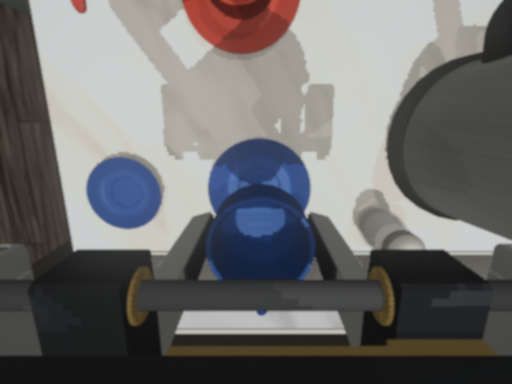

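The cup at (260,240) is just short of the large blue saucer at (258,185); the small look-alike is at (124,192). The kettle at (450,140) and a shaker at (385,230) are to the right, so I'm checking clearance for the gripper body before lowering.

```bash
python3 - <<'E'
from h import *
for c in ['wrist','top','side']:
    d,T=cam(c);W=cloud(d,T)
    m=(W[...,2]>.11)&(W[...,2]<.35)&(W[...,0]>.56)&(W[...,0]<.9)&(W[...,1]<-.25)&(W[...,1]>-.525)
    P=W[m]
    for y in np.arange(-.52,-.3,.03):
        q=P[abs(P[:,1]-y)<.015]
        if len(q)>5:print(c,round(y,2),len(q),np.percentile(q[:,0],2).round(3),np.percentile(q[:,2],[2,98]).round(3))
E
```

```text
wrist -0.46 192 0.668 [0.11  0.127]
wrist -0.43 3420 0.565 [0.112 0.24 ]
wrist -0.4 2099 0.576 [0.111 0.228]
wrist -0.37 911 0.651 [0.11 0.13]
top -0.46 48 0.563 [0.125 0.267]
top -0.43 330 0.564 [0.119 0.268]
top -0.4 359 0.572 [0.118 0.266]
top -0.37 343 0.654 [0.116 0.207]
top -0.34 276 0.669 [0.112 0.199]
top -0.31 94 0.673 [0.138 0.198]
side -0.43 66 0.567 [0.113 0.254]
side -0.4 396 0.571 [0.114 0.266]
side -0.37 353 0.649 [0.114 0.205]
side -0.34 238 0.665 [0.111 0.2  ]
side -0.31 87 0.668 [0.115 0.2  ]
```

```bash
python3 -m crank '[[[-1,-0.25,0,2,0],[-1,-0.05,0,2.5,0],[-1,0,0,2,0],[-1,0,0,1.2,0],[-1,0,0,0.8,0],[-1,0,0,0.3,0],[-1,0,0,0.2,0],[-1,0,0,0,0],[-1,0,0,0,0]]]'
```

```text
time_s: 34.78
ee_pos: [0.5045, -0.4499, 0.0368]
tool_rot: [0.001, 0.707, 0.707, -0.0]
contact_force: [1.3, 0.2, -1.9]
width: 0.665
grasp_force: 30.0
```

```bash
python3 -m crank '[[[-1,0,0,0.25,0],[-1,0,0,0.1,0],[-1,0,0,0.06,0],[-1,0,0,0,0],[-1,0,0,0,0]]]'
```

```text
time_s: 35.2
ee_pos: [0.5041, -0.4497, 0.0324]
tool_rot: [0.001, 0.707, 0.707, -0.0]
contact_force: [-1.2, 1.8, 5.3]
width: 0.665
grasp_force: 30.0
```

```bash
python3 -m crank '[[[1,0,0,0,0],[1,0,0,0,0],[1,0,0,0,0],[1,0,0,0,0],[1,0,0,-1,0],[1,0,0,-2.5,0],[1,0,0,-3,0],[1,0,0,-3,0],[1,2,0,-2,0],[1,2,0,-2,0]]]'
python3 -m crank '[[[1,2,0,0,0],[1,2,0,0,0],[1,0,0,0,0],[1,0,0,0,0],[1,0,0,0,0]]]'
python3 - <<'E'
from h import *
names="infuser teapot pot_lid cup_yellow cup_blue cup_red".split()
d,T=cam('top');W=cloud(d,T);hsv=cv2.cvtColor(d['img'],cv2.COLOR_RGB2HSV)
for n in names:
    for r in spotter.place_of('top',n)[:1]:print(n,r['confidence'],(T[:3,:3]@r['xyz']+T[:3,3]).round(4))
ds,Ts=cam('side')
d,T=cam('wrist');W2=cloud(d,T)
for n,c in dict(blue=(.5037,-.449),red=(.487,-.263),yel=(.4976,.087)).items():
    for w in (W,W2):
        m=(np.hypot(w[...,0]-c[0],w[...,1]-c[1])<.045)&(w[...,2]>.059)&(w[...,2]<.075)
        if m.sum()>40:print(n,m.sum(),circ(w[m]).round(4),w[m][:,2].mean().round(4))
save('s3.png',cv2.resize(ds['img'][110:260,90:440],None,fx=2.28,fy=2.28))
E
```

```text
time_s: 36.03
ee_pos: [0.5041, -0.4099, 0.1691]
tool_rot: [0.001, 0.708, 0.707, -0.0]
contact_force: [-0.4, 0.9, 0.5]
width: 1.0
grasp_force: 0.0
time_s: 36.45
ee_pos: [0.5039, -0.3699, 0.1667]
tool_rot: [0.0, 0.707, 0.707, -0.0]
contact_force: [0.1, 0.6, -0.3]
width: 0.999
grasp_force: 0.0
infuser 0.62 [0.4916 0.3121 0.0399]
teapot 0.74 [0.4906 0.3106 0.0011]
pot_lid 0.77 [0.4882 0.3128 0.0998]
cup_yellow 0.89 [0.497  0.0852 0.0078]
cup_red 0.46 [ 0.4878 -0.2664  0.0027]
blue 564 [ 0.5046 -0.4486  0.0291] 0.064
red 42 [ 0.4879 -0.2632  0.0294] 0.065
red 989 [ 0.4875 -0.2629  0.0293] 0.0643
yel 92 [0.497  0.0874 0.0295] 0.0653
```

View pics/s3.png

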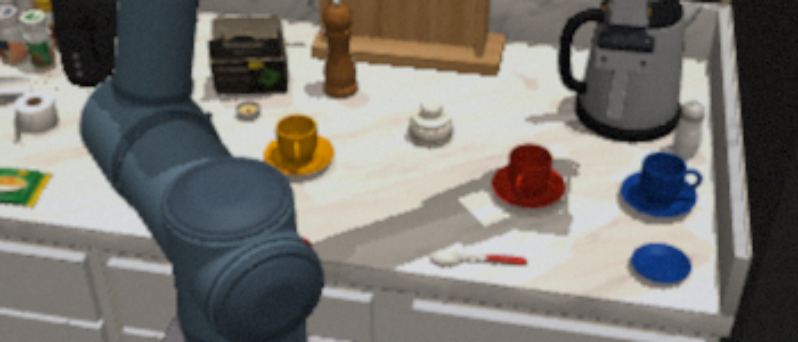

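All three cups stand upright in their own saucers: yellow (297,140), red (530,175) and blue (665,180) on the large saucer. The small look-alike saucer at (660,263) is empty, and the lid and infuser measure seated. Handing in.

```bash
python3 -c "
from plant import ticket
print(ticket.close_job())"
```

```text
the job is handed in; nothing more can be done
None
```

I handed the job in at about 36 s: the infuser and lid are seated in the teapot, and each cup measured within about 2 mm of its own saucer's centre; the hand-in returned no verdict.

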